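Flip the honey bottle's cap shut

ROBOT

A 6-joint arm with a two-finger parallel gripper is mounted at the origin on a cart in front of the work surface, level with it; the furniture and walls round the work are solid. World frame = base frame: x ahead of the robot, y to its left, z up, the work surface at z = 0. Lengths are in m, angles in rad, forces in N, time in s.
With the tool pointing down it reaches from about 0.4 to 0.925 m from the base axis. Payload 12.5 kg.
Tool frame: the origin (TCP) lies between the finger pads; the fingertips stand 8 mm ahead of it and the grasp point (between the pads) lies 11 mm behind it (arm.tcp_to_tips is the distance from the TCP to the fingertips, in m); z points along the fingers, y is the line along which they close (so a half turn about z gives the same grasp; the last joint's range is limited). The gripper opens to 95 mm and grips with 3 to 60 N. Pads are 20 mm wide; open, the fingers measure 119 mm over their backs; the gripper's body (75 mm by 180 mm) begins 59 mm behind the grasp point.
Start: joints at [-1.367, 0.491, 1.559, -0, 1.092, -0.106], TCP at [0.191, -0.595, 0.223] pointing down, gripper open.
Joint ranges: [-3.1, 3.1], [-0.84, 2.19], [0.05, 2.79], [-1.13, 4.28], [0.06, 2.93], [-2.69, 2.69]. Speed limits (rad/s): [2.22, 2.22, 2.79, 3.14, 3.14, 3.14].

INTERFACE

Orientations are given as [roll, pitch, yaw] about the fixed x, y, z axes, in that order (R = Rz(yaw) Ry(pitch) Rx(roll)).
In Python, from bench import telemetry, eyes, hand_in, arm gives the robot as it stands.
- The arm moves only by the tool drive_tool, never from a script. Its argument "targets" is a list of rows, each an object of numbers: "x", "y", "z": the shift along the tool's x, y, z in m; "rx", "ry", "rz": the turn, a rotation vector about the tool's x, y, z in rad; "hand": the opening, from 0 (shut) to 1 (fully open). In form: [{"x": .., "y": .., "z": .., "rx": .., "ry": .., "rz": .., "hand": ..}, ...]. A call has exactly 5 rows; each row is the pose to reach, as a shift and turn from the pose commanded when the call began, along the tool's axes at that moment; what a row does not reach only later rows make up. A row lasts 1/12 s, in which the tool goes at most 41.7 mm and 7.16 degrees, less where a joint would pass 70% of its speed; a pose out of reach is approached as far as the arm can. A call with a gripper value outside its range is refused whole. The fingers move at their own pace and stop on an object; the grip force is fixed at half the most. Time passes only in rows, so rows that repeat a pose let the fingers close, or fill a call up. It gives the time, the measured TCP pose, the force, the opening and the grip force at its end, in the units of the state.
- telemetry.state(): the state, without advancing time (a new reading comes with each control period).
- eyes.capture(name): name is "side" or "top" or "wrist"; returns (picture, depth): 400x640x3 uint8, red, green, blue; 400x640 float32, m along the optical axis (not along the pixel's ray), 0 where there is no reading.
- eyes.camera_params(name): a dict with "intrinsics" (3x3 intrinsics, pixels), "k1" (the pictures are not rectified: a ray, as slopes to the right and down, at radius r is drawn at 1 + k1 r^2 times it, then the intrinsics apply), "world_to_cam" (4x4, takes a point from world to camera coordinates). Camera axes: x right, y down, z forward; pixel columns grow to the right and rows downward; lengths in m; the calibration is good to about 2 mm. A picture is of the moment at which its call begins: read the wrist's pose just before it. camera_params takes no time and is no camera call; for the wrist camera it gives the pose at the moment of the call.
- hand_in(): hands the job in; it is judged then, once.
The state is a dict: "t": time; "q": joint angles; "qd": joint speeds; "tau": joint torques, N m; "tcp_pos": TCP position; "tool_rot": TCP orientation; "force": force on the tool from outside, world axes, zero at the start; "wrist_torque": the same for the moment, N m; "opening": finger opening in m; "finger_force": force on a finger pad.
Only numpy, scipy, OpenCV 4.12 (cv2) and the standard library are available. Lean on these libraries where they do the work, as an engineer would, in place of code of your own. Each camera call takes 0.05 s, during which the arm holds its last target. There are 200 camera calls.

TASK

The glaze has had its honey: with the fingertips, gently swing the honey bottle's open red flip cap over and press it down until it is fully home, then draw back. The bottle must stay standing where it is and must not be picked up. Leave everything else alone; the spice jar is still in use, so its lid stays open.

Things in the scene. Friction and masses are not known exactly. Their poses are not given: they have to be found in the camera images.
- honey: Loose waisted squeeze bottle of honey, amber with a yellow label and red top, 59 x 70 mm in plan, 152 mm tall without its cap, about 0.5 kg. Origin at the centre of its underside on the range top, z up. The cap hinge lies at (18, 0, 153) mm in its frame, along its y: the cap opens toward the bottle's +x. About 0.5 N sideways at cap height tips it, so push slowly (15 mm/s).
- honey_cap_lid (a joint): Angle (rad) of the honey bottle's red flip cap: 0 fully shut, flush on the neck; 1.57 upright above the hinge; 2.27 leaning fully back. Starts at 1.75 to 2.2. The cap is a disc 34 mm across, 12 mm thick, hinged at the edge of its lower face. Stiff hinge: it stays at any angle where it is left, never falls shut, and resists more the faster it is swung.
- cap_top (a point): Centre of the outer (upper) face of the honey cap; it moves with the cap. Shut, it lies at (2, 0, 164.5) mm in the bottle's frame. At any angle it lies 16.5 mm along the cap from the hinge and 11.5 mm out from it; the cap's free edge is 34 mm from the hinge.
- spice: Loose square glass spice jar, 44 x 44 mm, 100 mm tall without its black lid, with the lid standing open (up to 145 mm high). Origin at the centre of its underside. To be left alone.
- spice_lid (a joint): Angle (rad) of the spice jar's black flip lid: 0 shut; it starts open at 1.6 to 1.85 and must stay open.
- salt: Loose glass salt shaker with a grey top, 44 mm across, 90 mm tall, origin at the centre of its underside. To be left alone.
- mill: Loose wooden pepper mill, 58 mm across, 170 mm tall, origin at the centre of its underside, on the range behind the work, where a microwave hangs low over the back half of the range. To be left alone.
- lemon: Loose lemon on the range, 72 x 55 x 56 mm, origin at its underside. To be left alone.
- spoon: Loose steel teaspoon lying flat, 132 x 28 x 11 mm, origin at the centre of its underside. To be left alone.

How it is judged:
By the outcome, as a careful person would: the job done as asked, in the order asked, and still so for the second after the job is handed in, with the robot touching nothing.
It also fails if it takes over 48 s, if anything falls off the work surface, if the arm or the gripper's body presses on something with over 40 N, if the wrist force passes 120 N, or if a joint passes its speed limit or range.

## Working session

There is one attempt and no reset: what is moved stays moved. The work goes in short steps, Python scripts to look and compute and a tool call to move; the robot and the scene stay as the last step left them, time stands still between calls to the robot, and variables do not carry over. Pictures are saved under pics/ and viewed, at most 10 in all, crops included, and the job is handed in when it is done.

Besides the shell and the picture viewer there is one more tool, called after "Emit:" as name(argument=value, ...) on one line, values as JSON. drive_tool: Moves the arm, as the interface text tells. Its arguments: {"type":"object","properties":{"targets":{"type":"array","items":{"type":"object","properties":{"x":{"type":"number"},"y":{"type":"number"},"z":{"type":"number"},"rx":{"type":"number"},"ry":{"type":"number"},"rz":{"type":"number"},"hand":{"type":"number"}}}}},"required":["targets"]}

```bash
ls; mkdir -p pics; python3 - <<'E'
from bench import telemetry, eyes, arm
import cv2,numpy as np
s=telemetry.state();print(s['t'],s['tcp_pos'],s['tool_rot'],s['opening'],[a for a in dir(arm) if a[0]!='_'])
for n in('side','top'):
    p,d=eyes.capture(n);cv2.imwrite(f'pics/{n}0.png',p[...,::-1]);np.savez(f'{n}0.npz',p=p,d=d)
    c=eyes.camera_params(n);print(n,c['intrinsics'],c['k1'],np.linalg.inv(c['world_to_cam']).round(3))
E
```

```text
pics
0.0 [ 0.19050267 -0.59501195  0.2220572 ] [-3.14046835e+00 -1.02480010e-04  3.09797632e-01] 0.09513663354834728 ['MotionError', 'tcp_to_tips']
side [[478.85811914   0.         324.61968145]
 [  0.         478.85811914 191.97447563]
 [  0.           0.           1.        ]] -0.09618345658314015 [[ 0.999 -0.032  0.019  0.546]
 [-0.031 -0.422  0.906 -0.935]
 [-0.021 -0.906 -0.423  0.61 ]
 [ 0.     0.     0.     1.   ]]
top [[421.8384036    0.         319.18026786]
 [  0.         421.8384036  202.71971222]
 [  0.           0.           1.        ]] -0.029693785890626913 [[ 0.011 -0.99   0.137  0.474]
 [-0.999 -0.006  0.037  0.068]
 [-0.036 -0.137 -0.99   1.021]
 [ 0.     0.     0.     1.   ]]
```

View pics/side0.png

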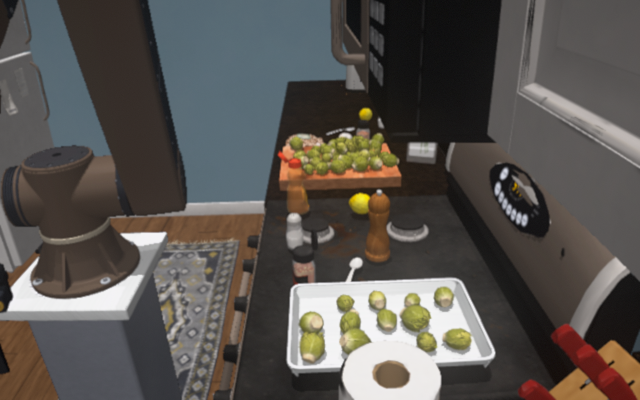

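View pics/top0.png

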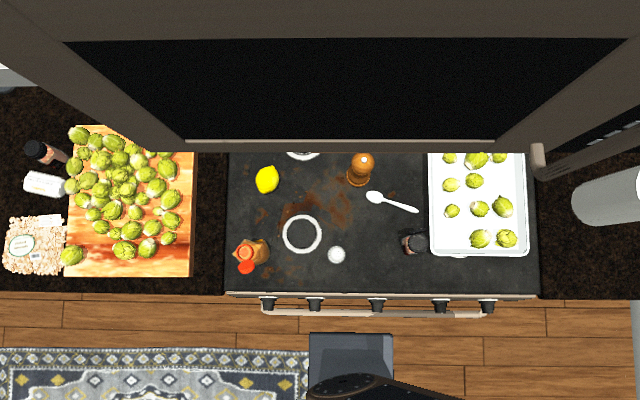

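The side view shows the honey bottle near (297,190) with its red top near (294,160). In the top view it is at (252,250), with the open cap at (247,267), so it opens toward the robot. I'll measure these next.

```bash
cat > h.py <<'E'
import numpy as np,cv2
from bench import eyes
def pts(c,d,m):
    K=c['intrinsics'];v,u=np.nonzero(m&(d>0))
    x=cv2.undistortPoints(np.c_[u,v].astype(np.float64)[:,None],K,np.array([c['k1'],0,0,0.]))[:,0]
    z=d[v,u];P=np.c_[x*z[:,None],z,np.ones(len(z))]
    return (np.linalg.inv(c['world_to_cam'])@P.T).T[:,:3],np.c_[u,v]
def red(p):
    h=cv2.cvtColor(p,cv2.COLOR_RGB2HSV)
    return ((h[...,0]<5)|(h[...,0]>174))&(h[...,1]>170)&(h[...,2]>90)
def amber(p):
    h=cv2.cvtColor(p,cv2.COLOR_RGB2HSV)
    return (h[...,0]>=5)&(h[...,0]<25)&(h[...,1]>120)&(h[...,2]>80)
E
python3 - <<'E'
from h import *
np.set_printoptions(precision=3,suppress=True)
for n,(a,b,c_,d_) in dict(top=(232,275,235,280),side=(275,312,150,222)).items():
    z=np.load(n+'0.npz');p,d=z['p'],z['d'];c=eyes.camera_params(n)
    box=np.zeros(d.shape,bool);box[c_:d_,a:b]=1
    for f in(red,amber):
        P,uv=pts(c,d,f(p)&box)
        print(n,f.__name__,len(P),'min',P.min(0),'max',P.max(0),'med',np.median(P,0))
        if f is red or n=='top':
            for lo in np.arange(0,.2,.01):
                k=(P[:,2]>=lo)&(P[:,2]<lo+.01)
                if k.sum()>3: print('  z%.2f'%lo,k.sum(),P[k].mean(0),np.ptp(P[k],0))
    cr=cv2.resize(p[c_:d_,a:b],None,fx=8,fy=8,interpolation=cv2.INTER_CUBIC)
    cv2.imwrite(f'pics/{n}c.png',cr[...,::-1])
A=cv2.imread('pics/topc.png');B=cv2.imread('pics/sidec.png')
o=np.zeros((580,700,3),np.uint8);o[:A.shape[0],:A.shape[1]]=A;o[:B.shape[0],360:360+B.shape[1]]=B;cv2.imwrite('pics/crops.png',o)
E
```

```text
top red 21 min [ 0.443  0.23  -0.009] max [0.499 0.303 0.174] med [0.466 0.239 0.15 ]
  z0.14 8 [0.491 0.247 0.149] [0.014 0.031 0.003]
  z0.16 5 [0.462 0.237 0.167] [0.01  0.033 0.009]
  z0.17 4 [0.455 0.241 0.171] [0.01  0.028 0.004]
top amber 870 min [ 0.434  0.22  -0.014] max [0.525 0.309 0.184] med [0.485 0.242 0.128]
  z0.02 16 [0.513 0.241 0.025] [0.052 0.028 0.009]
  z0.03 15 [0.486 0.23  0.034] [0.051 0.025 0.007]
  z0.04 29 [0.489 0.23  0.046] [0.053 0.027 0.009]
  z0.05 27 [0.492 0.23  0.055] [0.05  0.02  0.009]
  z0.06 53 [0.493 0.234 0.065] [0.05  0.022 0.01 ]
  z0.07 53 [0.492 0.235 0.074] [0.045 0.02  0.01 ]
  z0.11 61 [0.498 0.245 0.116] [0.045 0.052 0.01 ]
  z0.12 123 [0.495 0.246 0.125] [0.041 0.057 0.01 ]
  z0.13 71 [0.491 0.251 0.137] [0.031 0.032 0.01 ]
  z0.14 45 [0.491 0.257 0.145] [0.033 0.035 0.01 ]
  z0.15 146 [0.488 0.254 0.153] [0.039 0.033 0.01 ]
  z0.16 59 [0.467 0.247 0.165] [0.016 0.033 0.01 ]
  z0.17 88 [0.457 0.244 0.175] [0.018 0.028 0.01 ]
  z0.18 8 [0.454 0.246 0.182] [0.002 0.011 0.004]
side red 66 min [ 0.409  0.228 -0.014] max [0.504 0.773 0.18 ] med [0.48  0.241 0.15 ]
  z0.14 26 [0.491 0.246 0.144] [0.024 0.03  0.01 ]
  z0.15 8 [0.487 0.243 0.152] [0.034 0.013 0.005]
  z0.16 12 [0.463 0.232 0.166] [0.015 0.007 0.008]
  z0.17 13 [0.455 0.239 0.174] [0.011 0.019 0.01 ]
side amber 1408 min [ 0.419  0.22  -0.014] max [0.533 0.786 0.179] med [0.489 0.243 0.045]
```

View pics/crops.png

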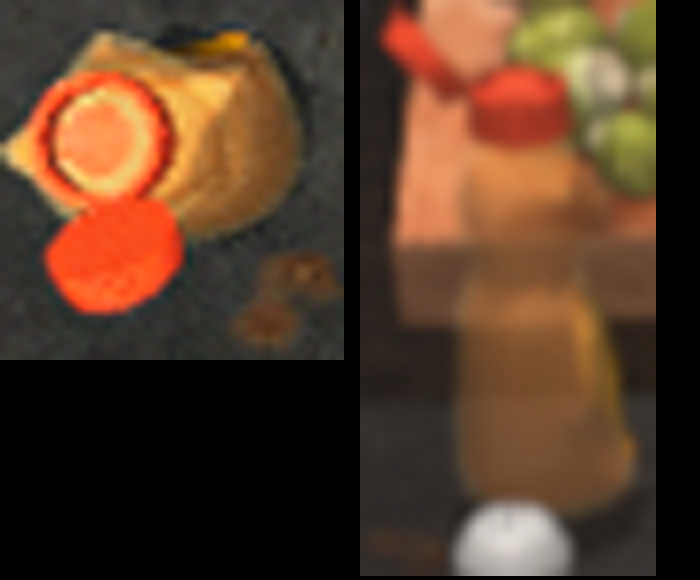

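The crops show the neck ring centred near (105,140) in the enlarged top crop. The open disc is below it, leaning toward the robot and slightly toward −y. I'll fit the hinge, direction and angle, then move.

```bash
cat >> h.py <<'E'
def rr(p):
    h=cv2.cvtColor(p,cv2.COLOR_RGB2HSV)
    return ((h[...,0]<11)|(h[...,0]>174))&(h[...,1]>150)&(h[...,2]>120)
def report(P):
    np.set_printoptions(precision=4,suppress=True)
    near=(abs(P[:,0]-.475)<.05)&(abs(P[:,1]-.245)<.04);P=P[near]
    r=P[(P[:,2]>.144)&(P[:,2]<.157)&(P[:,0]>.47)]
    if len(r)>5:
        (cx,cy),(w,hh),_=cv2.minAreaRect(r[:,:2].astype(np.float32));cc,rad=cv2.minEnclosingCircle(r[:,:2].astype(np.float32))
        print('ring n',len(r),'rect',cx,cy,w,hh,'circ',cc,rad,'z',np.median(r[:,2]))
    c=P[P[:,2]>.161];m=c.mean(0);u,s,v=np.linalg.svd(c-m)
    n=v[2]*np.sign(-v[2][0]);print('cap n',len(c),'mean',m,'min',c.min(0),'max',c.max(0),'normal',n,'angle',np.arctan2(np.hypot(*n[:2]),n[2]),'dir',np.arctan2(n[1],n[0]),'rms',s[2]/len(c)**.5)
E
python3 - <<'E'
from h import *
for n in('top','side'):
    z=np.load(n+'0.npz');c=eyes.camera_params(n);m=rr(z['p']);P,_=pts(c,z['d'],m);print(n);report(P)
z=np.load('top0.npz');c=eyes.camera_params('top')
m=np.zeros((400,640),bool);m[138:150,200:520]=1
P,_=pts(c,z['d'],m);print('microwave edge',np.median(P[P[:,2]>.2],0),P[P[:,2]>.2].min(0),P[P[:,2]>.2].max(0))
E
```

```text
top
ring n 89 rect 0.4898463487625122 0.25471484661102295 0.03538641706109047 0.03448453173041344 circ (0.4877373278141022, 0.25397735834121704) 0.0201957318931818 z 0.15148755542325276
cap n 158 mean [0.4602 0.2452 0.1718] min [0.4482 0.23   0.1611] max [0.4724 0.2633 0.1844] normal [-0.6456 -0.1545 -0.7479] angle 2.415628260353442 dir -2.9066486557765296 rms 0.002674281362686731
side
ring n 74 rect 0.4875660538673401 0.2538619041442871 0.038120999932289124 0.03423375263810158 circ (0.48581114411354065, 0.2524680495262146) 0.021797489374876022 z 0.1493118899980018
cap n 44 mean [0.4602 0.2364 0.1696] min [0.4503 0.227  0.161 ] max [0.4712 0.2575 0.1803] normal [-0.7073 -0.0135 -0.7067] angle 2.355675075369482 dir -3.122576831099458 rms 0.0029536826959319354
microwave edge [0.6262 0.0368 0.4881] [ 0.6245 -0.1786  0.4535] [0.6306 0.2555 0.5171]
```

Emit:
drive_tool(targets=[{"x": 0.03,"y": -0.02,"z": -0.015},{"x": 0.06,"y": -0.05,"z": -0.03},{"x": 0.08,"y": -0.085,"z": -0.03},{"x": 0.1,"y": -0.12,"z": -0.03,"hand": 0},{"x": 0.12,"y": -0.155,"z": -0.03,"hand": 0}])

```text
schema error: expected keys x, y, z, rx, ry, rz, hand
```

Emit:
drive_tool(targets=[{"x": 0.033,"y": -0.022,"z": -0.01,"rx": 0,"ry": 0,"rz": 0,"hand": 1},{"x": 0.065,"y": -0.044,"z": -0.02,"rx": 0,"ry": 0,"rz": 0,"hand": 0},{"x": 0.098,"y": -0.066,"z": -0.03,"rx": 0,"ry": 0,"rz": 0,"hand": 0},{"x": 0.13,"y": -0.088,"z": -0.04,"rx": 0,"ry": 0,"rz": 0,"hand": 0},{"x": 0.163,"y": -0.11,"z": -0.04,"rx": 0,"ry": 0,"rz": 0,"hand": 0}])

```text
t: 0.52
tcp_pos: [0.3132, -0.4397, 0.2641]
tool_rot: [3.139, -0.0, 0.309]
force: [0.7, -0.1, -0.4]
opening: 0.0735
finger_force: 0.0
```

Emit:
drive_tool(targets=[{"x": 0.033,"y": -0.022,"z": 0,"rx": 0,"ry": 0,"rz": 0,"hand": 0},{"x": 0.065,"y": -0.044,"z": 0,"rx": 0,"ry": 0,"rz": 0,"hand": 0},{"x": 0.097,"y": -0.065,"z": 0,"rx": 0,"ry": 0,"rz": 0,"hand": 0},{"x": 0.115,"y": -0.097,"z": 0,"rx": 0,"ry": 0,"rz": 0,"hand": 0},{"x": 0.134,"y": -0.13,"z": 0,"rx": 0,"ry": 0,"rz": 0,"hand": 0}])

```text
t: 0.93
tcp_pos: [0.4008, -0.2745, 0.2622]
tool_rot: [-3.141, 0.0, 0.31]
force: [1.1, 0.3, -0.2]
opening: 0.0407
finger_force: 0.0
```

Emit:
drive_tool(targets=[{"x": 0.018,"y": -0.032,"z": 0,"rx": 0,"ry": 0,"rz": 0,"hand": 0},{"x": 0.037,"y": -0.064,"z": 0,"rx": 0,"ry": 0,"rz": 0,"hand": 0},{"x": 0.056,"y": -0.096,"z": 0,"rx": 0,"ry": 0,"rz": 0,"hand": 0},{"x": 0.075,"y": -0.128,"z": 0,"rx": 0,"ry": 0,"rz": 0,"hand": 0},{"x": 0.093,"y": -0.16,"z": 0,"rx": 0,"ry": 0,"rz": 0,"hand": 0}])

```text
t: 1.35
tcp_pos: [0.44, -0.0936, 0.2626]
tool_rot: [3.142, 0.0, 0.31]
force: [0.6, -0.5, -0.6]
opening: 0.0069
finger_force: 0.0
```

Emit:
drive_tool(targets=[{"x": 0.008,"y": -0.038,"z": 0,"rx": 0,"ry": 0,"rz": 0,"hand": 0},{"x": 0.016,"y": -0.075,"z": 0,"rx": 0,"ry": 0,"rz": 0,"hand": 0},{"x": 0.024,"y": -0.113,"z": 0,"rx": 0,"ry": 0,"rz": 0,"hand": 0},{"x": 0.032,"y": -0.15,"z": 0,"rx": 0,"ry": 0,"rz": 0,"hand": 0},{"x": 0.04,"y": -0.187,"z": 0,"rx": 0,"ry": 0,"rz": 0,"hand": 0}])

```text
t: 1.77
tcp_pos: [0.4204, 0.0967, 0.2626]
tool_rot: [3.142, 0.0, 0.31]
force: [1.0, -0.0, -0.0]
opening: 0.0002
finger_force: 0.0
```

Emit:
drive_tool(targets=[{"x": 0.006,"y": -0.036,"z": 0,"rx": 0,"ry": 0,"rz": 0,"hand": 0},{"x": 0.012,"y": -0.072,"z": 0,"rx": 0,"ry": 0,"rz": 0,"hand": 0},{"x": 0.02,"y": -0.107,"z": 0,"rx": 0,"ry": 0,"rz": 0,"hand": 0},{"x": 0.02,"y": -0.107,"z": 0,"rx": 0,"ry": 0,"rz": 0,"hand": 0},{"x": 0.02,"y": -0.107,"z": 0,"rx": 0,"ry": 0,"rz": 0,"hand": 0}])

```text
t: 2.18
tcp_pos: [0.407, 0.2042, 0.2623]
tool_rot: [3.141, 0.001, 0.313]
force: [-0.0, -0.4, 0.4]
opening: 0.0005
finger_force: 0.0
```

```bash
python3 - <<'E'
from h import *
from bench import telemetry
c=eyes.camera_params('wrist');p,d=eyes.capture('wrist');np.savez('w0.npz',p=p,d=d);cv2.imwrite('pics/w0.png',p[...,::-1])
P,uv=pts(c,d,rr(p));report(P);print(telemetry.state()['tcp_pos'],np.linalg.inv(c['world_to_cam']).round(3))
E
```

```text
ring n 251 rect 0.49015671014785767 0.2534940838813782 0.03591419756412506 0.03115062043070793 circ (0.4889627695083618, 0.2545818090438843) 0.019134515896439552 z 0.15238881533572296
cap n 1161 mean [0.4612 0.2454 0.1721] min [0.4482 0.2301 0.161 ] max [0.4742 0.2635 0.1846] normal [-0.6725 -0.1938 -0.7142] angle 2.3663463631180104 dir -2.8610612525198613 rms 0.0023525483913893904
[0.4072 0.2031 0.2623] [[ 0.308 -0.91  -0.278  0.486]
 [-0.952 -0.294 -0.09   0.228]
 [ 0.     0.292 -0.956  0.426]
 [ 0.     0.     0.     1.   ]]
```

View pics/w0.png

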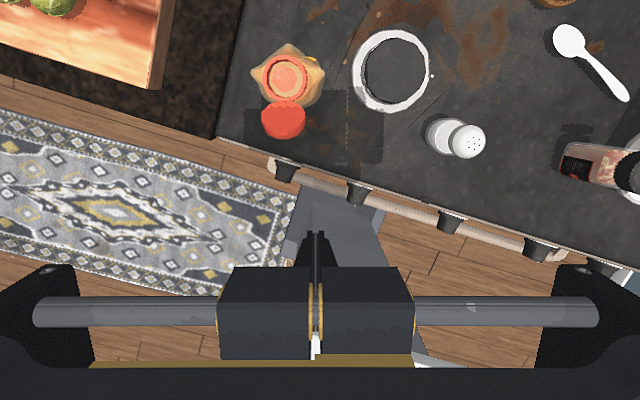

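Wrist view: the neck ring is at (287,78) and the open cap at (283,119), straight down-image, so the cap opens along −tool x and the yaw already fits. Now I'll lower the closed tips just in front of the cap.

Emit:
drive_tool(targets=[{"x": 0.005,"y": -0.024,"z": 0.0,"rx": 0,"ry": 0,"rz": 0,"hand": 0},{"x": 0.012,"y": -0.024,"z": 0.025,"rx": 0,"ry": 0,"rz": 0,"hand": 0},{"x": 0.02,"y": -0.024,"z": 0.05,"rx": 0,"ry": 0,"rz": 0,"hand": 0},{"x": 0.026,"y": -0.024,"z": 0.07,"rx": 0,"ry": 0,"rz": 0,"hand": 0},{"x": 0.031,"y": -0.024,"z": 0.085,"rx": 0,"ry": 0,"rz": 0,"hand": 0}])

```text
t: 2.65
tcp_pos: [0.4301, 0.2336, 0.176]
tool_rot: [3.141, 0.002, 0.308]
force: [0.5, 0.8, -0.2]
opening: 0.0007
finger_force: 0.0
```

```bash
cat >> h.py <<'E'
def look(name,box,f=2):
    from bench import telemetry
    s=telemetry.state();c=eyes.camera_params('wrist');p,d=eyes.capture('wrist')
    u0,u1,v0,v1=box;cv2.imwrite(f'pics/{name}.png',cv2.resize(p[v0:v1,u0:u1],None,fx=f,fy=f,interpolation=cv2.INTER_CUBIC)[...,::-1])
    sa=np.array([.952,.307]);la=np.array([-.307,.952])
    P,_=pts(c,d,rr(p));P=P[(abs(P[:,0]-.475)<.06)&(abs(P[:,1]-.245)<.05)&(P[:,2]>.14)]
    S,L,Z=P[:,:2]@sa,P[:,:2]@la,P[:,2];t=s['tcp_pos']
    print('t',round(s['t'],2),'tcp s,l,z',(t[:2]@sa).round(4),(t[:2]@la).round(4),t[2].round(4),'F',np.round(s['force'],1))
    for z in np.arange(.144,.196,.004):
        k=(Z>=z)&(Z<z+.004)
        if k.sum()>4: print('z%.3f n%d s %.4f..%.4f l %.4f..%.4f'%(z,k.sum(),*np.percentile(S[k],[2,98]),*np.percentile(L[k],[2,98])))
E
python3 - <<'E'
from h import *
look('w1',(180,480,20,320),2)
E
```

```text
t 2.65 tcp s,l,z 0.4812 0.0904 0.176 F [ 0.5  0.8 -0.2]
z0.144 n89 s 0.5315..0.5626 l 0.0784..0.1062
z0.148 n397 s 0.5293..0.5626 l 0.0760..0.1084
z0.152 n953 s 0.5277..0.5527 l 0.0772..0.1074
z0.156 n277 s 0.5240..0.5279 l 0.0803..0.1039
z0.160 n369 s 0.5214..0.5253 l 0.0780..0.1070
z0.164 n431 s 0.5180..0.5223 l 0.0771..0.1086
z0.168 n499 s 0.5068..0.5195 l 0.0767..0.1081
z0.172 n527 s 0.5043..0.5163 l 0.0785..0.1067
z0.176 n458 s 0.5059..0.5136 l 0.0817..0.1039
z0.180 n170 s 0.5057..0.5105 l 0.0882..0.0974
```

View pics/w1.png

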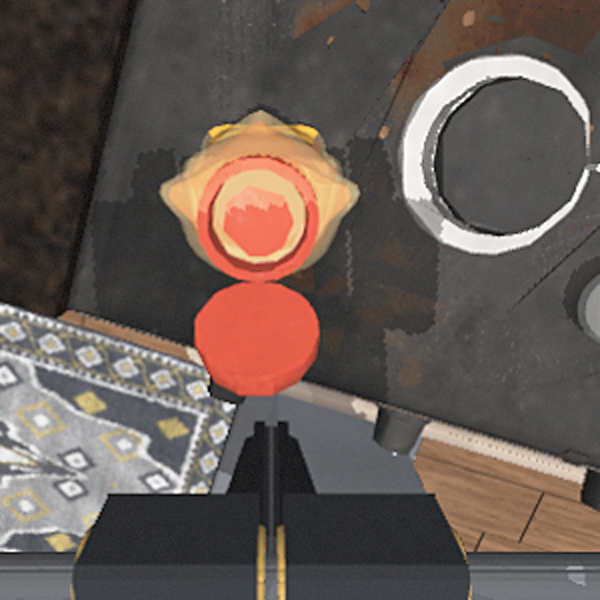

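The crop shows the cap centred at x≈257 and the tips at x≈270, 2–3 mm apart laterally and just short of its edge. The measured lean gives an angle of about 2.18 rad, with the hinge at s≈0.528. I'll correct sideways and start the slow push.

Emit:
drive_tool(targets=[{"x": 0.002,"y": -0.001,"z": 0,"rx": 0,"ry": 0,"rz": 0,"hand": 0},{"x": 0.004,"y": -0.002,"z": 0,"rx": 0,"ry": 0,"rz": 0,"hand": 0},{"x": 0.006,"y": -0.002,"z": 0,"rx": 0,"ry": 0,"rz": 0,"hand": 0},{"x": 0.007,"y": -0.002,"z": 0,"rx": 0,"ry": 0,"rz": 0,"hand": 0},{"x": 0.008,"y": -0.002,"z": 0,"rx": 0,"ry": 0,"rz": 0,"hand": 0}])

```text
t: 3.12
tcp_pos: [0.437, 0.2395, 0.1784]
tool_rot: [3.142, -0.001, 0.31]
force: [-0.7, -0.7, 1.1]
opening: 0.0001
finger_force: 0.3
```

Emit:
drive_tool(targets=[{"x": 0.001,"y": 0,"z": -0.0003,"rx": 0,"ry": 0,"rz": 0,"hand": 0},{"x": 0.002,"y": 0,"z": -0.0006,"rx": 0,"ry": 0,"rz": 0,"hand": 0},{"x": 0.003,"y": 0,"z": -0.001,"rx": 0,"ry": 0,"rz": 0,"hand": 0},{"x": 0.004,"y": 0,"z": -0.0015,"rx": 0,"ry": 0,"rz": 0,"hand": 0},{"x": 0.005,"y": 0,"z": -0.002,"rx": 0,"ry": 0,"rz": 0,"hand": 0}])

```text
t: 3.53
tcp_pos: [0.4416, 0.2411, 0.1797]
tool_rot: [3.141, 0.0, 0.31]
force: [-0.7, 0.5, 0.0]
opening: 0.0006
finger_force: 0.3
```

```bash
python3 - <<'E'
from h import *
look('w2',(220,420,60,260),3)
E
```

```text
t 3.53 tcp s,l,z 0.4944 0.094 0.1797 F [-0.7  0.5  0. ]
z0.144 n98 s 0.5362..0.5675 l 0.0783..0.1063
z0.148 n175 s 0.5363..0.5673 l 0.0765..0.1084
z0.152 n1338 s 0.5343..0.5630 l 0.0771..0.1080
z0.156 n225 s 0.5300..0.5337 l 0.0812..0.1038
z0.160 n300 s 0.5276..0.5309 l 0.0786..0.1062
z0.164 n393 s 0.5247..0.5285 l 0.0775..0.1086
z0.168 n432 s 0.5183..0.5259 l 0.0767..0.1089
z0.172 n476 s 0.5101..0.5232 l 0.0775..0.1077
z0.176 n506 s 0.5110..0.5205 l 0.0799..0.1053
z0.180 n249 s 0.5119..0.5180 l 0.0849..0.1005
z0.184 n67 s 0.5118..0.5141 l 0.0886..0.0971
```

View pics/w2.png

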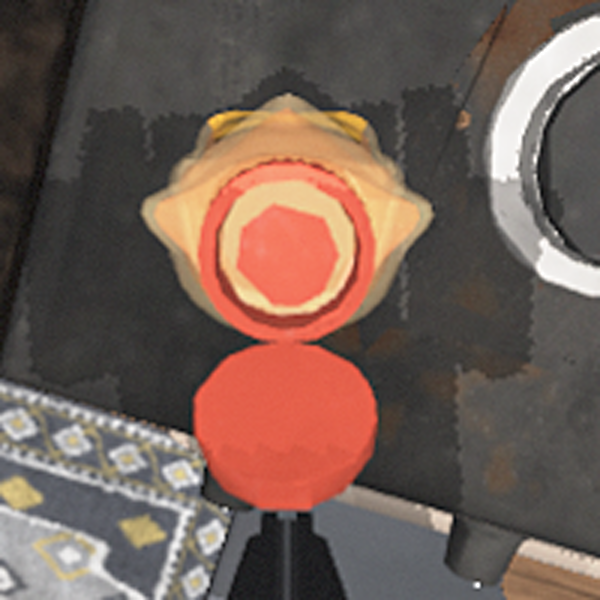

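The cap is at (285,425) in the crop with the tips touching its near edge at (290,510). The neck appears to have moved about 5 mm along the push. I'll check with the fixed side camera whether the bottle is sliding, tilting, or this is only calibration.

```bash
cat >> h.py <<'E'
def sidecheck():
    from bench import telemetry
    np.set_printoptions(precision=4,suppress=True)
    p,d=eyes.capture('side');z=np.load('side0.npz');c=eyes.camera_params('side')
    box=np.zeros(d.shape,bool);box[150:225,270:318]=1
    g=[]
    for q,e in((z['p'],z['d']),(p,d)):
        m=(rr(q)|amber(q))&box;P,_=pts(c,e,m);P=P[(abs(P[:,0]-.485)<.07)&(abs(P[:,1]-.245)<.06)]
        print([(zz,((np.percentile(P[k,0],5)+np.percentile(P[k,0],95))/2).round(4),P[k,1].min().round(4)) for zz in(.03,.06,.09,.12,.145) for k in[(abs(P[:,2]-zz)<.008)] if k.sum()>5])
        g.append(q[150:225,270:318].astype(np.float32).mean(2))
    for a,b in((10,22),(25,45),(45,68)):
        print('rows',150+a,150+b,'shift px',cv2.phaseCorrelate(np.ascontiguousarray(g[0][a:b]),np.ascontiguousarray(g[1][a:b])))
    return p,d
E
python3 - <<'E'
from h import *
p,d=sidecheck();z=np.load('side0.npz')['p']
f=lambda q:cv2.resize(q[145:225,265:325],None,fx=6,fy=6,interpolation=cv2.INTER_CUBIC)[...,::-1]
cv2.imwrite('pics/s1.png',np.hstack([f(z),f(p)]))
E
```

```text
[(0.03, np.float64(0.495), np.float64(0.2199)), (0.06, np.float64(0.4936), np.float64(0.2224)), (0.09, np.float64(0.4921), np.float64(0.23)), (0.12, np.float64(0.4912), np.float64(0.2252)), (0.145, np.float64(0.4906), np.float64(0.2352))]
[(0.03, np.float64(0.495), np.float64(0.2208)), (0.06, np.float64(0.4948), np.float64(0.2234)), (0.09, np.float64(0.4946), np.float64(0.2303)), (0.12, np.float64(0.4961), np.float64(0.2255)), (0.145, np.float64(0.496), np.float64(0.238))]
rows 160 172 shift px ((0.8172037814657749, -0.3122966949856103), 0.8989764278133711)
rows 175 195 shift px ((0.3946863586560525, 0.005187735062243348), 0.9694037415087223)
rows 195 218 shift px ((-0.05298990471621323, 0.10500277697902582), 1.0183588818440006)
```

View pics/s1.png

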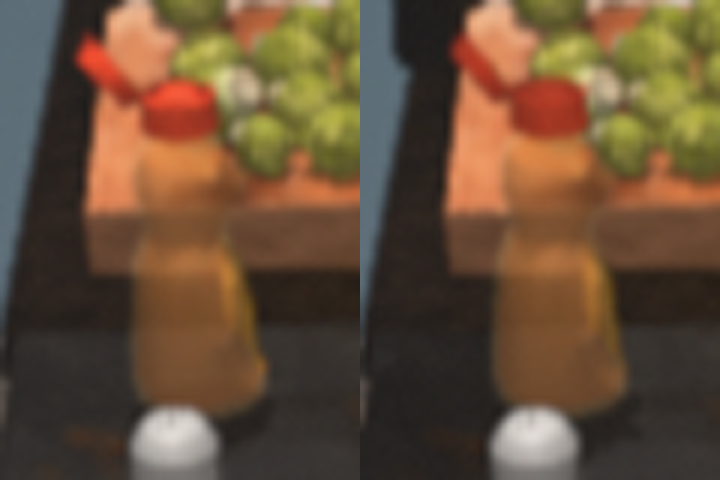

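The side view shows the bottle's base fixed but its neck tilted about 2° (cap at (485,70) against (100,65) in the earlier half). The cap's edge jams on the vertical finger because it has to rise as it swings. I'll back off, lower the tips, and then push slowly along a rising arc.

Emit:
drive_tool(targets=[{"x": -0.0015,"y": 0,"z": 0,"rx": 0,"ry": 0,"rz": 0,"hand": 0},{"x": -0.003,"y": 0,"z": 0,"rx": 0,"ry": 0,"rz": 0,"hand": 0},{"x": -0.005,"y": 0,"z": 0.002,"rx": 0,"ry": 0,"rz": 0,"hand": 0},{"x": -0.0075,"y": 0.001,"z": 0.007,"rx": 0,"ry": 0,"rz": 0,"hand": 0},{"x": -0.0085,"y": 0.001,"z": 0.012,"rx": 0,"ry": 0,"rz": 0,"hand": 0}])

```text
t: 4.05
tcp_pos: [0.4334, 0.2373, 0.1672]
tool_rot: [3.142, -0.0, 0.31]
force: [0.3, -0.3, 0.4]
opening: 0.0008
finger_force: 0.0
```

Emit:
drive_tool(targets=[{"x": 0.0006,"y": 0,"z": 0.0,"rx": 0,"ry": 0,"rz": 0,"hand": 0},{"x": 0.0012,"y": 0,"z": -0.0008,"rx": 0,"ry": 0,"rz": 0,"hand": 0},{"x": 0.0018,"y": 0,"z": -0.0016,"rx": 0,"ry": 0,"rz": 0,"hand": 0},{"x": 0.0024,"y": 0,"z": -0.0024,"rx": 0,"ry": 0,"rz": 0,"hand": 0},{"x": 0.003,"y": 0,"z": -0.0032,"rx": 0,"ry": 0,"rz": 0,"hand": 0}])

```text
t: 4.47
tcp_pos: [0.4368, 0.2385, 0.171]
tool_rot: [3.142, -0.0, 0.31]
force: [0.3, -0.2, 0.2]
opening: 0.0006
finger_force: 0.0
```

Emit:
drive_tool(targets=[{"x": 0.0005,"y": 0,"z": -0.0008,"rx": 0,"ry": 0,"rz": 0,"hand": 0},{"x": 0.001,"y": 0,"z": -0.0016,"rx": 0,"ry": 0,"rz": 0,"hand": 0},{"x": 0.0015,"y": 0,"z": -0.0024,"rx": 0,"ry": 0,"rz": 0,"hand": 0},{"x": 0.002,"y": 0,"z": -0.0032,"rx": 0,"ry": 0,"rz": 0,"hand": 0},{"x": 0.0025,"y": 0,"z": -0.004,"rx": 0,"ry": 0,"rz": 0,"hand": 0}])

```text
t: 4.88
tcp_pos: [0.439, 0.2392, 0.1749]
tool_rot: [3.142, -0.0, 0.31]
force: [-0.9, 0.1, 0.2]
opening: 0.0006
finger_force: 0.1
```

```bash
python3 - <<'E'
from h import *
sidecheck();look('w3',(220,420,60,260),3)
E
```

```text
[(0.03, np.float64(0.495), np.float64(0.2199)), (0.06, np.float64(0.4936), np.float64(0.2224)), (0.09, np.float64(0.4921), np.float64(0.23)), (0.12, np.float64(0.4912), np.float64(0.2252)), (0.145, np.float64(0.4906), np.float64(0.2352))]
[(0.03, np.float64(0.4942), np.float64(0.2202)), (0.06, np.float64(0.4935), np.float64(0.2231)), (0.09, np.float64(0.492), np.float64(0.2299)), (0.12, np.float64(0.4913), np.float64(0.226)), (0.145, np.float64(0.4908), np.float64(0.2362))]
rows 160 172 shift px ((-0.007540720834562364, -0.27013419778826986), 0.9710298528273901)
rows 175 195 shift px ((-0.04304827121041299, 0.021143445023666274), 1.0003270039955774)
rows 195 218 shift px ((-0.12820591636044654, 0.07552272936909965), 0.9778798073530197)
t 4.93 tcp s,l,z 0.4915 0.0929 0.175 F [0.4 0.1 0.2]
z0.144 n121 s 0.5316..0.5628 l 0.0782..0.1067
z0.148 n460 s 0.5293..0.5624 l 0.0763..0.1086
z0.152 n1207 s 0.5283..0.5594 l 0.0770..0.1075
z0.156 n210 s 0.5253..0.5282 l 0.0811..0.1039
z0.160 n296 s 0.5231..0.5262 l 0.0784..0.1065
z0.164 n353 s 0.5209..0.5243 l 0.0770..0.1083
z0.168 n394 s 0.5135..0.5222 l 0.0767..0.1086
z0.172 n455 s 0.5067..0.5200 l 0.0774..0.1078
z0.176 n537 s 0.5052..0.5178 l 0.0797..0.1055
z0.180 n306 s 0.5099..0.5157 l 0.0840..0.1017
z0.184 n117 s 0.5096..0.5130 l 0.0882..0.0971
```

The bottle is upright again and the cap has moved (about 2.06 rad), so the rising arc works. I'll continue.

Emit:
drive_tool(targets=[{"x": 0.0006,"y": 0,"z": -0.0008,"rx": 0,"ry": 0,"rz": 0,"hand": 0},{"x": 0.0012,"y": 0,"z": -0.0016,"rx": 0,"ry": 0,"rz": 0,"hand": 0},{"x": 0.0018,"y": 0,"z": -0.0024,"rx": 0,"ry": 0,"rz": 0,"hand": 0},{"x": 0.0024,"y": 0,"z": -0.0031,"rx": 0,"ry": 0,"rz": 0,"hand": 0},{"x": 0.003,"y": 0,"z": -0.0038,"rx": 0,"ry": 0,"rz": 0,"hand": 0}])

```text
t: 5.4
tcp_pos: [0.4419, 0.2401, 0.1787]
tool_rot: [3.142, -0.0, 0.31]
force: [-0.3, 0.0, -0.3]
opening: 0.0007
finger_force: 0.1
```

Emit:
drive_tool(targets=[{"x": 0.0006,"y": 0,"z": -0.0006,"rx": 0,"ry": 0,"rz": 0,"hand": 0},{"x": 0.0013,"y": 0,"z": -0.0012,"rx": 0,"ry": 0,"rz": 0,"hand": 0},{"x": 0.0019,"y": 0,"z": -0.0018,"rx": 0,"ry": 0,"rz": 0,"hand": 0},{"x": 0.0026,"y": 0,"z": -0.0025,"rx": 0,"ry": 0,"rz": 0,"hand": 0},{"x": 0.0032,"y": 0,"z": -0.0031,"rx": 0,"ry": 0,"rz": 0,"hand": 0}])

```text
t: 5.82
tcp_pos: [0.445, 0.2411, 0.1817]
tool_rot: [3.141, 0.0, 0.31]
force: [0.0, 0.2, 0.1]
opening: 0.0007
finger_force: 0.1
```

```bash
python3 - <<'E'
from h import *
sidecheck();look('w4',(220,420,60,260),3)
E
```

```text
[(0.03, np.float64(0.495), np.float64(0.2199)), (0.06, np.float64(0.4936), np.float64(0.2224)), (0.09, np.float64(0.4921), np.float64(0.23)), (0.12, np.float64(0.4912), np.float64(0.2252)), (0.145, np.float64(0.4906), np.float64(0.2352))]
[(0.03, np.float64(0.495), np.float64(0.2218)), (0.06, np.float64(0.4935), np.float64(0.2223)), (0.09, np.float64(0.492), np.float64(0.2305)), (0.12, np.float64(0.4912), np.float64(0.2261)), (0.145, np.float64(0.4917), np.float64(0.2367))]
rows 160 172 shift px ((0.11760454835226142, -0.318155543682205), 0.9733880675501294)
rows 175 195 shift px ((-0.0026847435691230714, -0.028745652842305347), 1.0050405643880367)
rows 195 218 shift px ((-0.1805595012087977, 0.0218042194687893), 0.9857994363539748)
t 5.87 tcp s,l,z 0.4978 0.0929 0.1819 F [ 0.2  0.5 -0.2]
z0.144 n131 s 0.5316..0.5628 l 0.0781..0.1062
z0.148 n452 s 0.5296..0.5625 l 0.0762..0.1086
z0.152 n1146 s 0.5288..0.5611 l 0.0771..0.1075
z0.156 n120 s 0.5271..0.5289 l 0.0818..0.1027
z0.160 n180 s 0.5261..0.5279 l 0.0790..0.1054
z0.164 n203 s 0.5250..0.5269 l 0.0775..0.1078
z0.168 n245 s 0.5212..0.5259 l 0.0770..0.1088
z0.172 n300 s 0.5142..0.5248 l 0.0763..0.1084
z0.176 n366 s 0.5094..0.5237 l 0.0781..0.1072
z0.180 n544 s 0.5111..0.5225 l 0.0805..0.1044
z0.184 n235 s 0.5140..0.5215 l 0.0854..0.0999
z0.188 n80 s 0.5175..0.5201 l 0.0881..0.0967
```

Emit:
drive_tool(targets=[{"x": 0.0006,"y": 0,"z": -0.0005,"rx": 0,"ry": 0,"rz": 0,"hand": 0},{"x": 0.0013,"y": 0,"z": -0.001,"rx": 0,"ry": 0,"rz": 0,"hand": 0},{"x": 0.0019,"y": 0,"z": -0.0015,"rx": 0,"ry": 0,"rz": 0,"hand": 0},{"x": 0.0026,"y": 0,"z": -0.0019,"rx": 0,"ry": 0,"rz": 0,"hand": 0},{"x": 0.0033,"y": 0,"z": -0.0023,"rx": 0,"ry": 0,"rz": 0,"hand": 0}])

```text
t: 6.33
tcp_pos: [0.4481, 0.2421, 0.184]
tool_rot: [3.142, -0.0, 0.31]
force: [-0.3, -0.4, -0.5]
opening: 0.0003
finger_force: 0.1
```

Emit:
drive_tool(targets=[{"x": 0.0007,"y": 0,"z": -0.0004,"rx": 0,"ry": 0,"rz": 0,"hand": 0},{"x": 0.0014,"y": 0,"z": -0.0008,"rx": 0,"ry": 0,"rz": 0,"hand": 0},{"x": 0.0021,"y": 0,"z": -0.0012,"rx": 0,"ry": 0,"rz": 0,"hand": 0},{"x": 0.0028,"y": 0,"z": -0.0016,"rx": 0,"ry": 0,"rz": 0,"hand": 0},{"x": 0.0035,"y": 0,"z": -0.0019,"rx": 0,"ry": 0,"rz": 0,"hand": 0}])

```text
t: 6.75
tcp_pos: [0.4515, 0.2432, 0.1859]
tool_rot: [3.141, 0.0, 0.31]
force: [0.3, -0.3, -0.3]
opening: 0.0004
finger_force: 0.1
```

Emit:
drive_tool(targets=[{"x": 0.0007,"y": 0,"z": -0.0003,"rx": 0,"ry": 0,"rz": 0,"hand": 0},{"x": 0.0014,"y": 0,"z": -0.0006,"rx": 0,"ry": 0,"rz": 0,"hand": 0},{"x": 0.0021,"y": 0,"z": -0.0009,"rx": 0,"ry": 0,"rz": 0,"hand": 0},{"x": 0.0028,"y": 0,"z": -0.0012,"rx": 0,"ry": 0,"rz": 0,"hand": 0},{"x": 0.0035,"y": 0,"z": -0.0014,"rx": 0,"ry": 0,"rz": 0,"hand": 0}])

```text
t: 7.17
tcp_pos: [0.4548, 0.2442, 0.1873]
tool_rot: [3.141, 0.0, 0.31]
force: [0.1, 0.4, 0.1]
opening: 0.0001
finger_force: 0.1
```

```bash
python3 - <<'E'
from h import *
sidecheck();look('w5',(220,420,60,260),3)
E
```

```text
[(0.03, np.float64(0.495), np.float64(0.2199)), (0.06, np.float64(0.4936), np.float64(0.2224)), (0.09, np.float64(0.4921), np.float64(0.23)), (0.12, np.float64(0.4912), np.float64(0.2252)), (0.145, np.float64(0.4906), np.float64(0.2352))]
[(0.03, np.float64(0.4958), np.float64(0.2213)), (0.06, np.float64(0.4935), np.float64(0.2233)), (0.09, np.float64(0.4922), np.float64(0.2287)), (0.12, np.float64(0.4912), np.float64(0.2282)), (0.145, np.float64(0.4908), np.float64(0.2386))]
rows 160 172 shift px ((0.15587392021503632, -0.37724494520821406), 0.9130730984939469)
rows 175 195 shift px ((0.025572664754072605, 0.028952997899811095), 1.0157223319013913)
rows 195 218 shift px ((-0.21136987803459206, 0.03668284671085864), 0.9625154359059201)
t 7.22 tcp s,l,z 0.5081 0.0929 0.1874 F [0.5 0.7 0.2]
z0.144 n140 s 0.5314..0.5629 l 0.0783..0.1063
z0.148 n444 s 0.5299..0.5627 l 0.0762..0.1082
z0.152 n959 s 0.5303..0.5614 l 0.0770..0.1076
z0.156 n34 s 0.5293..0.5299 l 0.0853..0.1026
z0.160 n59 s 0.5294..0.5303 l 0.0798..0.1047
z0.164 n83 s 0.5298..0.5306 l 0.0779..0.1073
z0.168 n101 s 0.5301..0.5309 l 0.0772..0.1083
z0.172 n123 s 0.5222..0.5312 l 0.0764..0.1093
z0.176 n198 s 0.5211..0.5316 l 0.0770..0.1078
z0.180 n324 s 0.5197..0.5318 l 0.0790..0.1058
z0.184 n592 s 0.5213..0.5319 l 0.0829..0.1023
z0.188 n107 s 0.5252..0.5319 l 0.0880..0.0968
```

View pics/w5.png

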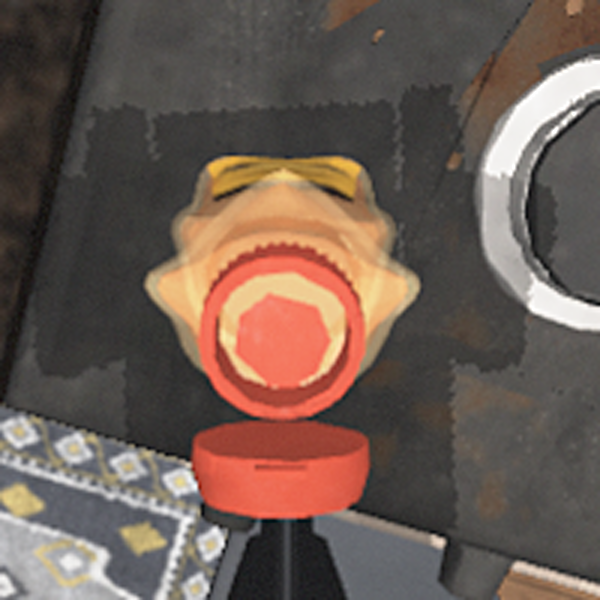

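The cap is now just past upright at (280,465) in the crop, and the bottle is standing straight. I'll continue over the top.

Emit:
drive_tool(targets=[{"x": 0.0008,"y": 0,"z": -0.0003,"rx": 0,"ry": 0,"rz": 0,"hand": 0},{"x": 0.0017,"y": 0,"z": -0.0006,"rx": 0,"ry": 0,"rz": 0,"hand": 0},{"x": 0.0025,"y": 0,"z": -0.0009,"rx": 0,"ry": 0,"rz": 0,"hand": 0},{"x": 0.0034,"y": 0,"z": -0.0012,"rx": 0,"ry": 0,"rz": 0,"hand": 0},{"x": 0.0042,"y": 0,"z": -0.0015,"rx": 0,"ry": 0,"rz": 0,"hand": 0}])

```text
t: 7.68
tcp_pos: [0.4588, 0.2455, 0.1888]
tool_rot: [3.142, 0.0, 0.31]
force: [0.2, -0.2, -0.1]
opening: 0.0006
finger_force: 0.1
```

Emit:
drive_tool(targets=[{"x": 0.0008,"y": 0,"z": -0.0002,"rx": 0,"ry": 0,"rz": 0,"hand": 0},{"x": 0.0017,"y": 0,"z": -0.0004,"rx": 0,"ry": 0,"rz": 0,"hand": 0},{"x": 0.0025,"y": 0,"z": -0.0006,"rx": 0,"ry": 0,"rz": 0,"hand": 0},{"x": 0.0034,"y": 0,"z": -0.0007,"rx": 0,"ry": 0,"rz": 0,"hand": 0},{"x": 0.0042,"y": 0,"z": -0.0008,"rx": 0,"ry": 0,"rz": 0,"hand": 0}])

```text
t: 8.1
tcp_pos: [0.4628, 0.2468, 0.1896]
tool_rot: [3.142, 0.0, 0.31]
force: [0.8, -0.6, 0.3]
opening: 0.0001
finger_force: 0.1
```

Emit:
drive_tool(targets=[{"x": 0.0009,"y": 0,"z": 0,"rx": 0,"ry": 0,"rz": 0,"hand": 0},{"x": 0.0018,"y": 0,"z": 0,"rx": 0,"ry": 0,"rz": 0,"hand": 0},{"x": 0.0027,"y": 0,"z": 0,"rx": 0,"ry": 0,"rz": 0,"hand": 0},{"x": 0.0036,"y": 0,"z": 0.0001,"rx": 0,"ry": 0,"rz": 0,"hand": 0},{"x": 0.0045,"y": 0,"z": 0.0002,"rx": 0,"ry": 0,"rz": 0,"hand": 0}])

```text
t: 8.52
tcp_pos: [0.4671, 0.2482, 0.1894]
tool_rot: [3.141, 0.0, 0.31]
force: [-0.0, -0.4, -0.1]
opening: 0.0006
finger_force: 0.1
```

```bash
python3 - <<'E'
from h import *
sidecheck();look('w6',(220,420,60,260),3)
E
```

```text
[(0.03, np.float64(0.495), np.float64(0.2199)), (0.06, np.float64(0.4936), np.float64(0.2224)), (0.09, np.float64(0.4921), np.float64(0.23)), (0.12, np.float64(0.4912), np.float64(0.2252)), (0.145, np.float64(0.4906), np.float64(0.2352))]
[(0.03, np.float64(0.495), np.float64(0.2217)), (0.06, np.float64(0.4935), np.float64(0.2235)), (0.09, np.float64(0.492), np.float64(0.2284)), (0.12, np.float64(0.4912), np.float64(0.2257)), (0.145, np.float64(0.4914), np.float64(0.2365))]
rows 160 172 shift px ((0.24090745306295602, -0.2519873147682077), 0.7959213258905543)
rows 175 195 shift px ((0.01787657441647994, -0.02551658118600386), 1.0109202752510706)
rows 195 218 shift px ((-0.18340418495204247, 0.08302673539536265), 0.9903156980872154)
t 8.57 tcp s,l,z 0.521 0.0929 0.1894 F [-0.5 -0.1  0.3]
z0.144 n115 s 0.5339..0.5630 l 0.0774..0.1066
z0.148 n359 s 0.5352..0.5627 l 0.0763..0.1085
z0.152 n796 s 0.5366..0.5613 l 0.0770..0.1078
z0.164 n19 s 0.5230..0.5246 l 0.0814..0.1049
z0.168 n26 s 0.5253..0.5300 l 0.0771..0.1061
z0.172 n99 s 0.5271..0.5413 l 0.0760..0.1089
z0.176 n237 s 0.5297..0.5441 l 0.0768..0.1075
z0.180 n498 s 0.5322..0.5451 l 0.0799..0.1049
z0.184 n487 s 0.5352..0.5472 l 0.0840..0.1003
```

Emit:
drive_tool(targets=[{"x": 0.0009,"y": 0,"z": 0.0002,"rx": 0,"ry": 0,"rz": 0,"hand": 0},{"x": 0.0018,"y": 0,"z": 0.0004,"rx": 0,"ry": 0,"rz": 0,"hand": 0},{"x": 0.0027,"y": 0,"z": 0.0006,"rx": 0,"ry": 0,"rz": 0,"hand": 0},{"x": 0.0036,"y": 0,"z": 0.0008,"rx": 0,"ry": 0,"rz": 0,"hand": 0},{"x": 0.0045,"y": 0,"z": 0.001,"rx": 0,"ry": 0,"rz": 0,"hand": 0}])

```text
t: 9.03
tcp_pos: [0.4714, 0.2496, 0.1884]
tool_rot: [3.142, -0.0, 0.31]
force: [0.5, -0.5, -0.8]
opening: 0.0007
finger_force: 0.1
```

Emit:
drive_tool(targets=[{"x": 0.0009,"y": 0,"z": 0.0003,"rx": 0,"ry": 0,"rz": 0,"hand": 0},{"x": 0.0018,"y": 0,"z": 0.0006,"rx": 0,"ry": 0,"rz": 0,"hand": 0},{"x": 0.0027,"y": 0,"z": 0.001,"rx": 0,"ry": 0,"rz": 0,"hand": 0},{"x": 0.0036,"y": 0,"z": 0.0014,"rx": 0,"ry": 0,"rz": 0,"hand": 0},{"x": 0.0045,"y": 0,"z": 0.0018,"rx": 0,"ry": 0,"rz": 0,"hand": 0}])

```text
t: 9.45
tcp_pos: [0.4757, 0.2509, 0.1865]
tool_rot: [3.142, -0.0, 0.31]
force: [0.1, 0.6, 0.8]
opening: 0.0005
finger_force: 0.1
```

Emit:
drive_tool(targets=[{"x": 0.0008,"y": 0,"z": 0.0005,"rx": 0,"ry": 0,"rz": 0,"hand": 0},{"x": 0.0016,"y": 0,"z": 0.001,"rx": 0,"ry": 0,"rz": 0,"hand": 0},{"x": 0.0024,"y": 0,"z": 0.0016,"rx": 0,"ry": 0,"rz": 0,"hand": 0},{"x": 0.0032,"y": 0,"z": 0.0022,"rx": 0,"ry": 0,"rz": 0,"hand": 0},{"x": 0.004,"y": 0,"z": 0.0028,"rx": 0,"ry": 0,"rz": 0,"hand": 0}])

```text
t: 9.87
tcp_pos: [0.4795, 0.2522, 0.1837]
tool_rot: [3.141, -0.0, 0.31]
force: [1.2, 0.1, 0.5]
opening: 0.0004
finger_force: 0.2
```

```bash
python3 - <<'E'
from h import *
sidecheck();look('w7',(220,420,60,260),3)
E
```

```text
[(0.03, np.float64(0.495), np.float64(0.2199)), (0.06, np.float64(0.4936), np.float64(0.2224)), (0.09, np.float64(0.4921), np.float64(0.23)), (0.12, np.float64(0.4912), np.float64(0.2252)), (0.145, np.float64(0.4906), np.float64(0.2352))]
[(0.03, np.float64(0.495), np.float64(0.2215)), (0.06, np.float64(0.4934), np.float64(0.2234)), (0.09, np.float64(0.4923), np.float64(0.2302)), (0.12, np.float64(0.491), np.float64(0.2265)), (0.145, np.float64(0.4912), np.float64(0.2362))]
rows 160 172 shift px ((0.2431236315809393, -0.38256679806826455), 0.7951339489469925)
rows 175 195 shift px ((0.002450312838607971, -0.026960398227119597), 1.0146865477164586)
rows 195 218 shift px ((-0.22000225602765155, 0.03776679478726308), 1.0275246285729938)
t 9.92 tcp s,l,z 0.5339 0.0929 0.1836 F [-1.1  0.1  0. ]
z0.144 n103 s 0.5464..0.5630 l 0.0771..0.1081
z0.148 n210 s 0.5458..0.5627 l 0.0759..0.1090
z0.152 n276 s 0.5465..0.5622 l 0.0766..0.1078
z0.164 n63 s 0.5288..0.5519 l 0.0770..0.1084
z0.168 n384 s 0.5326..0.5568 l 0.0766..0.1082
z0.172 n831 s 0.5392..0.5602 l 0.0780..0.1062
z0.176 n465 s 0.5454..0.5543 l 0.0822..0.1032
z0.184 n6 s 0.5439..0.5456 l 0.0859..0.0972
z0.188 n6 s 0.5438..0.5456 l 0.0839..0.0909
```

Emit:
drive_tool(targets=[{"x": 0.0007,"y": 0,"z": 0.0007,"rx": 0,"ry": 0,"rz": 0,"hand": 0},{"x": 0.0014,"y": 0,"z": 0.0014,"rx": 0,"ry": 0,"rz": 0,"hand": 0},{"x": 0.002,"y": 0,"z": 0.0021,"rx": 0,"ry": 0,"rz": 0,"hand": 0},{"x": 0.0026,"y": 0,"z": 0.0028,"rx": 0,"ry": 0,"rz": 0,"hand": 0},{"x": 0.0032,"y": 0,"z": 0.0035,"rx": 0,"ry": 0,"rz": 0,"hand": 0}])

```text
t: 10.38
tcp_pos: [0.4825, 0.2531, 0.1802]
tool_rot: [3.142, 0.0, 0.31]
force: [0.1, 0.2, 0.3]
opening: 0.0002
finger_force: 0.1
```

Emit:
drive_tool(targets=[{"x": 0.0004,"y": 0,"z": 0.0008,"rx": 0,"ry": 0,"rz": 0,"hand": 0},{"x": 0.0008,"y": 0,"z": 0.0016,"rx": 0,"ry": 0,"rz": 0,"hand": 0},{"x": 0.0012,"y": 0,"z": 0.0024,"rx": 0,"ry": 0,"rz": 0,"hand": 0},{"x": 0.0016,"y": 0,"z": 0.0032,"rx": 0,"ry": 0,"rz": 0,"hand": 0},{"x": 0.002,"y": 0,"z": 0.004,"rx": 0,"ry": 0,"rz": 0,"hand": 0}])

```text
t: 10.8
tcp_pos: [0.4844, 0.2537, 0.1762]
tool_rot: [3.141, 0.0, 0.31]
force: [0.9, 0.5, 0.7]
opening: 0.0005
finger_force: 0.2
```

Emit:
drive_tool(targets=[{"x": 0.0002,"y": 0,"z": 0.0006,"rx": 0,"ry": 0,"rz": 0,"hand": 0},{"x": 0.0004,"y": 0,"z": 0.0012,"rx": 0,"ry": 0,"rz": 0,"hand": 0},{"x": 0.0005,"y": 0,"z": 0.0018,"rx": 0,"ry": 0,"rz": 0,"hand": 0},{"x": 0.0005,"y": 0,"z": 0.0024,"rx": 0,"ry": 0,"rz": 0,"hand": 0},{"x": 0.0005,"y": 0,"z": 0.003,"rx": 0,"ry": 0,"rz": 0,"hand": 0}])

```text
t: 11.22
tcp_pos: [0.4848, 0.2539, 0.1732]
tool_rot: [3.142, -0.0, 0.31]
force: [0.6, 0.2, -0.2]
opening: 0.0004
finger_force: 0.2
```

```bash
python3 - <<'E'
from h import *
sidecheck();look('w8',(220,420,60,260),3)
E
```

```text
[(0.03, np.float64(0.495), np.float64(0.2199)), (0.06, np.float64(0.4936), np.float64(0.2224)), (0.09, np.float64(0.4921), np.float64(0.23)), (0.12, np.float64(0.4912), np.float64(0.2252)), (0.145, np.float64(0.4906), np.float64(0.2352))]
[(0.03, np.float64(0.4951), np.float64(0.2211)), (0.06, np.float64(0.4935), np.float64(0.2236)), (0.09, np.float64(0.4919), np.float64(0.2301)), (0.12, np.float64(0.4908), np.float64(0.2267)), (0.145, np.float64(0.4906), np.float64(0.2363))]
rows 160 172 shift px ((0.268368346133002, -0.3033871618206305), 0.8056852767864863)
rows 175 195 shift px ((0.01394860266958986, -0.03368031530412985), 1.0155027702450752)
rows 195 218 shift px ((-0.2726184031722738, 0.0863015341800395), 1.0182476883961096)
t 11.27 tcp s,l,z 0.5394 0.0928 0.1731 F [-0.2 -0.2  0.9]
z0.144 n94 s 0.5510..0.5630 l 0.0763..0.1087
z0.148 n120 s 0.5505..0.5620 l 0.0765..0.1081
z0.152 n72 s 0.5514..0.5657 l 0.0772..0.1079
z0.156 n228 s 0.5494..0.5660 l 0.0778..0.1082
z0.160 n332 s 0.5399..0.5623 l 0.0762..0.1082
z0.164 n1302 s 0.5380..0.5605 l 0.0780..0.1066
z0.172 n8 s 0.5491..0.5513 l 0.0863..0.0956
z0.176 n9 s 0.5494..0.5515 l 0.0844..0.0972
z0.180 n7 s 0.5494..0.5510 l 0.0840..0.0978
z0.184 n6 s 0.5495..0.5505 l 0.0836..0.0994
z0.188 n11 s 0.5494..0.5510 l 0.0829..0.0982
```

Nearly shut. Now I'll press down in small steps and watch the force.

Emit:
drive_tool(targets=[{"x": 0,"y": 0,"z": 0.0004,"rx": 0,"ry": 0,"rz": 0,"hand": 0},{"x": 0,"y": 0,"z": 0.0008,"rx": 0,"ry": 0,"rz": 0,"hand": 0},{"x": 0,"y": 0,"z": 0.0012,"rx": 0,"ry": 0,"rz": 0,"hand": 0},{"x": 0,"y": 0,"z": 0.0016,"rx": 0,"ry": 0,"rz": 0,"hand": 0},{"x": 0,"y": 0,"z": 0.002,"rx": 0,"ry": 0,"rz": 0,"hand": 0}])

```text
t: 11.73
tcp_pos: [0.4852, 0.254, 0.1726]
tool_rot: [-3.142, -0.002, 0.31]
force: [-3.1, -1.0, 17.7]
opening: 0.0001
finger_force: 9.0
```

The force is 17.7 N with the tips at z≈0.1646, which matches the shut height of 164.5 mm. I'll hold briefly and lift straight up.

Emit:
drive_tool(targets=[{"x": 0,"y": 0,"z": 0.0002,"rx": 0,"ry": 0,"rz": 0,"hand": 0},{"x": 0,"y": 0,"z": 0.0004,"rx": 0,"ry": 0,"rz": 0,"hand": 0},{"x": 0,"y": 0,"z": 0.0004,"rx": 0,"ry": 0,"rz": 0,"hand": 0},{"x": 0,"y": 0,"z": -0.001,"rx": 0,"ry": 0,"rz": 0,"hand": 0},{"x": 0,"y": 0,"z": -0.002,"rx": 0,"ry": 0,"rz": 0,"hand": 0}])

```text
t: 12.15
tcp_pos: [0.4848, 0.2539, 0.1736]
tool_rot: [3.142, -0.0, 0.31]
force: [-0.2, -0.1, 0.4]
opening: 0.0007
finger_force: 0.0
```

Emit:
drive_tool(targets=[{"x": 0,"y": 0,"z": -0.003,"rx": 0,"ry": 0,"rz": 0,"hand": 0},{"x": 0,"y": 0,"z": -0.012,"rx": 0,"ry": 0,"rz": 0,"hand": 0},{"x": -0.01,"y": 0,"z": -0.03,"rx": 0,"ry": 0,"rz": 0,"hand": 0},{"x": -0.03,"y": 0,"z": -0.06,"rx": 0,"ry": 0,"rz": 0,"hand": 0},{"x": -0.06,"y": 0,"z": -0.08,"rx": 0,"ry": 0,"rz": 0,"hand": 0}])

```text
t: 12.57
tcp_pos: [0.4285, 0.2357, 0.2551]
tool_rot: [3.142, -0.001, 0.309]
force: [0.2, -0.3, 1.1]
opening: 0.0003
finger_force: 0.0
```

```bash
python3 - <<'E'
from h import *
p,d=sidecheck();look('w9',(160,460,0,300),2)
c=eyes.camera_params('wrist');q,e=eyes.capture('wrist');P,_=pts(c,e,rr(q))
P=P[(abs(P[:,0]-.485)<.03)&(abs(P[:,1]-.253)<.03)&(P[:,2]>.159)];m=P.mean(0);n=np.linalg.svd(P-m)[2][2];print(len(P),m,n,'tilt deg',np.degrees(np.arccos(abs(n[2]))))
a=cv2.imread('pics/w9.png')[:480,:440];b=cv2.resize(p[145:225,265:325],None,fx=6,fy=6)[...,::-1];cv2.imwrite('pics/end.png',np.hstack([a,b]))
E
```

```text
[(0.03, np.float64(0.495), np.float64(0.2199)), (0.06, np.float64(0.4936), np.float64(0.2224)), (0.09, np.float64(0.4921), np.float64(0.23)), (0.12, np.float64(0.4912), np.float64(0.2252)), (0.145, np.float64(0.4906), np.float64(0.2352))]
[(0.03, np.float64(0.495), np.float64(0.2194)), (0.06, np.float64(0.4934), np.float64(0.2247)), (0.09, np.float64(0.492), np.float64(0.2298)), (0.12, np.float64(0.4911), np.float64(0.226)), (0.145, np.float64(0.4906), np.float64(0.2365))]
rows 160 172 shift px ((0.18942439850217951, -0.33820572726141673), 0.7921051838331752)
rows 175 195 shift px ((0.0017901262678314822, 0.0012671319261556846), 0.9968281889955203)
rows 195 218 shift px ((-0.14835857147139464, 0.0019687657062785746), 0.9825067164169418)
t 12.62 tcp s,l,z 0.4756 0.0932 0.2582 F [-0.5  0.7  5.1]
z0.152 n28 s 0.5269..0.5430 l 0.0854..0.0967
z0.156 n35 s 0.5288..0.5627 l 0.0830..0.1088
z0.160 n185 s 0.5295..0.5619 l 0.0767..0.1080
z0.164 n829 s 0.5320..0.5579 l 0.0776..0.1062
1121 [0.4886 0.2544 0.1646] [0.0318 0.0247 0.9992] tilt deg 2.30744316721969
```

View pics/end.png

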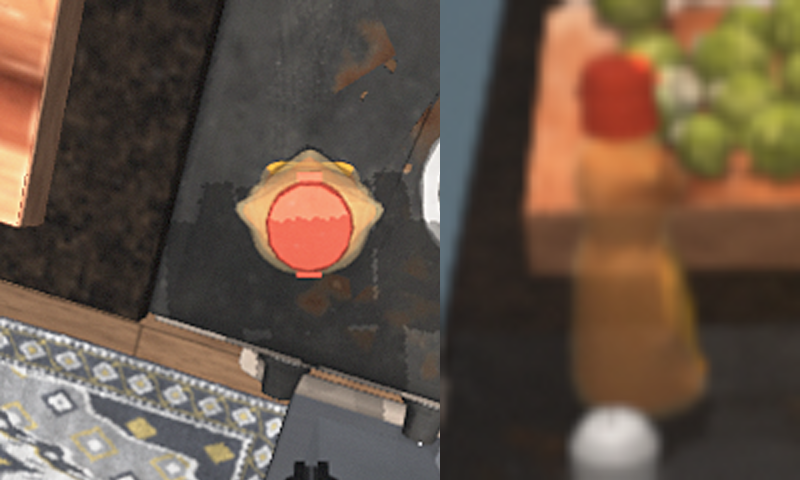

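The final view shows the cap flat on the neck, with its disc at (310,227), and the bottle upright where it was. One quick flatness check before handing in.

```bash
python3 - <<'E'
from h import *
c=eyes.camera_params('wrist');q,e=eyes.capture('wrist');P,_=pts(c,e,rr(q))
S,L,Z=P[:,:2]@[.952,.307],P[:,:2]@[-.307,.952],P[:,2]
for a in np.arange(.532,.56,.004):
    k=(S>=a)&(S<a+.004)&(abs(L-.0925)<.01)&(Z>.15);print('%.3f'%a,k.sum(),np.median(Z[k]).round(4))
E
```

```text
0.532 130 0.1647
0.536 132 0.165
0.540 159 0.1653
0.544 133 0.1653
0.548 143 0.1653
0.552 5 0.1651
0.556 26 0.1633
0.560 60 0.1617
```

```bash
python3 -c "
from bench import hand_in
print(hand_in())"
```

```text
the job is handed in; nothing more can be done
None
```

The honey cap is swung over and pressed fully shut, with its top flat at about 165 mm; the bottle stands where it was (an early push briefly tilted it about 2°, then it settled back), nothing else was touched, and the job was handed in at about 13 s of the 48 s allowed.

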